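# Prise a press-fit bearing cover up evenly with a wedge

## Robot

A 6-joint arm with a two-finger parallel gripper is mounted at the origin on a cart in front of the work surface, level with it; the furniture and walls round the work are solid. World frame = base frame: x ahead of the robot, y to its left, z up, the work surface at z = 0. Lengths are in mm, angles in rad, forces in N, time in s.
With the tool pointing down it reaches from about 375 to 900 mm from the base axis. Payload 3.1 kg.
Tool frame: the origin (TCP) lies on the front face of the gripper's body, between the roots of the fingers; the fingertips stand 73 mm ahead of it and the grasp point (between the pads) lies 54 mm ahead of it; z points along the fingers, y is the direction in which the jaws open and shut (so a half turn about z gives the same grasp; the last joint's range is limited). The gripper opens to 85 mm and grips with 20 to 120 N. Pads are 22 mm wide; open, the fingers measure 114 mm over their backs; the gripper's body (76 mm by 85 mm) begins 54 mm behind the grasp point. The pads swing forward as they close: fully open they stand 13 mm farther back than shut.
Start: joints at [-1.347, 0.527, 1.433, -0, 1.181, -0.178], TCP at [244.442, -575.192, 303.91] pointing down, gripper open.
Joint ranges: [-3.08, 3.08], [-0.75, 2.2], [0.22, 2.44], [-1.43, 4.57], [0, 2.65], [-2.85, 2.85]. Speed limits (rad/s): [2.79, 2.79, 3.14, 3.14, 3.14, 3.14].

## Interface

Orientations are given as [roll, pitch, yaw] about the fixed x, y, z axes, in that order (R = Rz(yaw) Ry(pitch) Rx(roll)).
In Python, from bench import sense, imaging, order gives the robot as it stands.
- The arm moves only by the tool arm_command, never from a script. Its argument "targets" is a list of rows, each a list of 2 entries, a list of its own where there are three numbers: the shift along the world's x, y, z in mm, then the turn about the world's z in degrees. In form: [[[dx, dy, dz], spin], ...]. A call has 1 to 12 rows; each row shifts and turns the commanded pose from where the row before left it; what a row does not reach is not made up. A row lasts 1/12 s, in which the tool goes at most 41.7 mm and 7.16 degrees, less where a joint would pass 70% of its speed; a pose out of reach is approached as far as the arm can. A call with a gripper value outside its range is refused whole. "hand" is the opening, from 0 (shut) to 1 (fully open), set as the call begins (left out, the last holds). The fingers move at their own pace and stop on an object; the grip force is fixed at half the most. Time passes only in rows, so rows that do not move let the fingers close. It gives the time, the measured TCP pose, the force and the opening at its end, in the units of the state.
- sense(): the state, without advancing time (a new reading comes with each control period).
- imaging.get_image(name): name is "side" or "top" or "wrist"; returns a dict with "frame" (420x560x3 uint8, blue, green, red), "intrinsics" (3x3 intrinsics, pixels), "k1" (the pictures are not rectified: a ray, as slopes to the right and down, at radius r is drawn at 1 + k1 r^2 times it, then the intrinsics apply), "extrinsics" (4x4, takes a point from camera to world coordinates). Camera axes: x right, y up, looking along -z (the intrinsics and any distortion apply to the point x, -y, -z); pixel columns grow to the right and rows downward; lengths in mm; the calibration is good to about 2 mm. A picture is of the moment at which its call begins. There is no depth.
- order.close_job(): hands the job in, once; it reports no verdict.
The state is a dict: "time": time; "qpos": joint angles; "qd": joint speeds; "effort": joint torques, N m; "tool_pos": TCP position; "orientation": TCP orientation; "wrist_force": force on the tool from outside, world axes, zero at the start; "moment": the same for the moment, N m; "grip_width": opening from 0.0 (shut) to 1.0 (fully open).
Only numpy, scipy, OpenCV 4.12 (cv2) and the standard library are available. Lean on these libraries where they do the work, as an engineer would, in place of code of your own. Each camera call takes 0.05 s, during which the arm holds its last target. There are 200 camera calls.

## Task

With the loose steel wedge from the parts tray, prise the press-fitted bearing cover up from its housing under the belt pulley: work the wedge into the pry slots at the cover's two ends by turns, so that the cover never tips more than 4 degrees, until it stands at least 6 mm proud at both ends and within 2 degrees of level. Then withdraw the wedge and put it back in the tray. Touch the cover with nothing but the wedge, and leave the other things on the bench and in the tray where they are.

Things in the scene. Friction and masses are not known exactly. Their poses are not given: they have to be found in the camera images.
- housing: Grey bearing housing fixed to the bench, 104 (x) x 150 (y) x 44 mm high, foot lugs out to x = +-70 mm. Origin: centre of its underside, on the bench; z up, long axis y. A spindle of 12 mm radius stands at its centre. Side strips at 44 mm height carry the cover.
- ledge_left (a point): Point at [0, 64, 40] mm in the housing's frame, on the flat ledge (y = 58 to 75 mm) at its +y end. This level floor, 40 mm over the bench, runs on inward under the cover, clear for x = -26 to +26 mm, as far as the spindle: the wedge slides in on it along the housing's y.
- ledge_right (a point): The same at the -y end, at [0, -64, 40] mm in the housing's frame; the wedge slides in from here towards +y.
- pulley (a point): Centre of the underside of the steel belt pulley on the spindle, at [0, 0, 100] mm in the housing's frame: 66 mm radius, from 100 to 156 mm over the bench, fixed to the housing. It overhangs the cover: a vertical gripper has no room at the slots and must lean outward along the housing's y, away from the pulley, 20 to 45 degrees.
- cover: Aluminium bearing cover round the spindle, plate 100 (x) x 114 (y) x 16 mm with four empty screw holes. Origin: centre of the plate's underside, 44 mm over the housing's origin when seated (at the start); axes as the housing's. Sprung plungers grip it: prising one end up takes about 10 N there, pushing the wedge in 5 to 20 N. It stays where it is left, also cocked.
- lip_left (a point): Middle of the cover's lower edge (lip) at its +y end, [0, 50, 0] mm in the cover's frame. The pry slot between the 40 mm ledge and the lip is 4 mm high when seated, 4 mm + lift when raised; outside the lip the underside is chamfered 45 degrees, 7 mm up by y = 57 mm. Raising one end may sink the other by a quarter of the rise.
- lip_right (a point): The same at the cover's -y end, at [0, -50, 0] mm in the cover's frame. The cover still grips at 11 mm lift. Parts give a little: a lip may rise up to 2 mm less than the blade's thickness tells.
- wedge: Steel pry wedge, 20 mm wide (y), 0.16 kg, standing on its flat base. Origin: on the underside, 45 mm behind the tip; +x to the tip, z up. Blade 1.6 mm thick at the tip (x = 45), rising evenly 0.364 mm per mm (20 degrees) to 14.7 mm at x = 9 mm; then a flat block 14.7 mm high back to x = -38 mm. Base flat on the ledge, a lip's lift = blade thickness under it - 4 mm.
- wedge_tip (a point): Middle of the lower edge of the wedge's tip, at [45, 0, 0] mm in the wedge's frame.
- wedge_grip (a point): Where to grip the wedge: on the axis of its flat-sided handle, 18 mm wide (y), 20 mm deep, at [-20.6, 0, 28] mm in the wedge's frame. Close the fingers along the wedge's y. The handle's axis leans 35 degrees back: up along [-0.574, 0, 0.819] to about 67 mm over the base.
- parts_tray: Shallow steel tray, fixed, 190 (its x) x 272 (its y) mm, floor 2 mm thick, rim 17 mm high. Origin: centre of its underside, on the bench; its x points roughly to the robot's left. The wedge stands in it at the start and must be put back in it.
- weight_1: Bystander: brass knob weight, 36 mm diameter, 40 mm high, in the tray; origin at the centre of its underside.
- weight_2: Bystander: brass knob weight, 30 mm diameter, 32 mm high, in the tray; origin at the centre of its underside.
- felt_tin: Bystander: flat round tin, 66 mm diameter, 30 mm high, in the tray; origin at the centre of its underside.
- star_knob: Bystander: star-shaped clamping knob, 34 mm across, with an upright stud, 36 mm high, near the housing's right end; origin at the centre of its underside.
- sample_nest: Fixed obstacle behind the housing: flat clamp plate, 80 x 186 mm, with a red handle, 71 mm high; origin on its underside.
- rubber_stick: Bystander: rounded rubber block, 18 x 42 x 13 mm, near the housing's left end; origin at the centre of its underside.
Not all that is in view belongs to the job. There is more than one size of the wedge; the job needs the smaller.

How it is judged (in metres and radians):
On the way, in this order (a step that is already met when the one before it is completed fails the run):
1. one end of the cover is prised up by 2.5 mm (z of any of lip_left, lip_right in the frame of housing above 0.0465 m), for 0.1 s.
2. both ends of the cover are up by at least 6 mm (z of each of lip_left, lip_right in the frame of housing above 0.05 m), for 0.2 s.
At the end, for the whole second after the job is handed in: Both lips of the cover stand at least 6 mm above where they were seated (50 mm over the housing's origin), the cover is level with the housing within 2 degrees and stays there, and the wedge lies or stands at rest in the parts tray (origin within the tray's rim, less than 30 mm above the bench) (all of step 2 and angle between the z axis of cover and the z axis of housing, either way round below 0.035 rad and x of wedge in the frame of parts_tray between -0.095 and 0.095 m and y of wedge in the frame of parts_tray between -0.136 and 0.136 m and height (world z) of wedge below 0.03 m and linear speed of wedge below 0.02 m/s and linear speed of cover below 0.01 m/s); the robot touches nothing.
It fails at once if the cover tips more than 4 degrees against the housing (angle between the z axis of cover and the z axis of housing, either way round above 0.0705 rad).
It fails at once if the robot pushes the cover with its fingers or arm (more than 3 N) (contact force between any of the fingers, the arm and cover above 3 N).
It fails at once if a bystander is moved more than 30 mm (distance of any of weight_1, weight_2, felt_tin, rubber_stick, star_knob from where it was at the start of the episode above 0.03 m).
It also fails if it takes over 72 s, if anything falls off the work surface, if the arm or the gripper's body presses on something with over 40 N, if the wrist force passes 120 N, or if a joint passes its speed limit or range.

## Working session

There is one attempt and no reset: what is moved stays moved. The work goes in short steps, Python scripts to look and compute and a tool call to move; the robot and the scene stay as the last step left them, time stands still between calls to the robot, and variables do not carry over. Pictures are saved under pics/ and viewed, about 8 in all and at most 12, crops included, and the job is handed in when it is done.

Besides the shell and the picture viewer there is one more tool, called after ">>>" by a JSON object that holds its "method" and its "body", one argument or row to a line. arm_command: Moves the arm, as the interface text tells. Its arguments: {"type":"object","properties":{"targets":{"type":"array","items":{"type":"array"}},"hand":{"type":"number"}},"required":["targets"]}

```bash
mkdir -p pics; ls; cat > h.py <<'E'
import numpy as np, cv2
from bench import sense, imaging, order
def grab(n,save=None):
    d=imaging.get_image(n)
    if save: cv2.imwrite('pics/'+save,d['frame']); np.savez('pics/'+save+'.npz',K=d['intrinsics'],k=d['k1'],E=d['extrinsics'],f=d['frame'])
    return d
def load(s):
    z=np.load('pics/'+s+'.npz'); return dict(frame=z['f'],intrinsics=z['K'],k1=float(z['k']),extrinsics=z['E'])
def ray(d,u,v):
    K=np.array(d['intrinsics']);E=np.array(d['extrinsics'])
    p=cv2.undistortPoints(np.array([[[u,v]]],float),K,np.array([d['k1'],0,0,0.]))[0,0]
    return E[:3,3],E[:3,:3]@np.array([p[0],-p[1],-1.])
def onz(d,u,v,z):
    o,r=ray(d,u,v); return o+r*(z-o[2])/r[2]
def proj(d,P):
    E=np.array(d['extrinsics']);p=E[:3,:3].T@(np.array(P,float)-E[:3,3]);q=np.array([p[0],-p[1],-p[2]])
    return cv2.projectPoints(q[None],np.zeros(3),np.zeros(3),np.array(d['intrinsics']),np.array([d['k1'],0,0,0.]))[0][0,0]
def tri(a,b):
    A=np.zeros((3,3));c=np.zeros(3)
    for o,r in(a,b):
        r=r/np.linalg.norm(r);M=np.eye(3)-np.outer(r,r);A+=M;c+=M@o
    return np.linalg.solve(A,c)
E
python3 - <<'E'
from h import *
np.set_printoptions(precision=3,suppress=True)
s=sense(); print(s)
for n in('top','side','wrist'):
    d=grab(n,n+'0.png'); print(n,d['extrinsics'],d['intrinsics'],d['k1'])
E
```

```text
pics
{'time': 0.0, 'qpos': array([-1.348,  0.528,  1.434, -0.   ,  1.181, -0.179]), 'qd': array([ 0.001, -0.001,  0.002, -0.   , -0.001,  0.002]), 'effort': array([  0.001, -44.235, -17.802,  -0.   ,   0.008,  -0.   ]), 'tool_pos': array([ 244.314, -574.657,  302.939]), 'orientation': array([-3.139, -0.   ,  0.402]), 'wrist_force': array([ 1.176, -0.583,  0.868]), 'moment': array([0.036, 0.01 , 0.005]), 'grip_width': 1.0005000019642247}
top [[  -0.01     0.996   -0.092  449.819]
 [  -1.      -0.008    0.023 -293.22 ]
 [   0.022    0.093    0.995 1061.082]
 [   0.       0.       0.       1.   ]] [[426.78    0.    279.882]
 [  0.    426.78  210.932]
 [  0.      0.      1.   ]] -0.018764426579256803
side [[  -0.731    0.4     -0.553 -170.378]
 [  -0.682   -0.454    0.573  440.955]
 [  -0.022    0.796    0.605  868.317]
 [   0.       0.       0.       1.   ]] [[484.617   0.    284.058]
 [  0.    484.617 207.181]
 [  0.      0.      1.   ]] -0.02418010849766915
wrist [[   0.392    0.882    0.26   310.413]
 [  -0.92     0.376    0.109 -547.319]
 [  -0.002   -0.282    0.959  373.025]
 [   0.       0.       0.       1.   ]] [[370.352   0.    279.045]
 [  0.    370.352 213.945]
 [  0.      0.      1.   ]] 0.011483101826430265
```

View pics/top0.png

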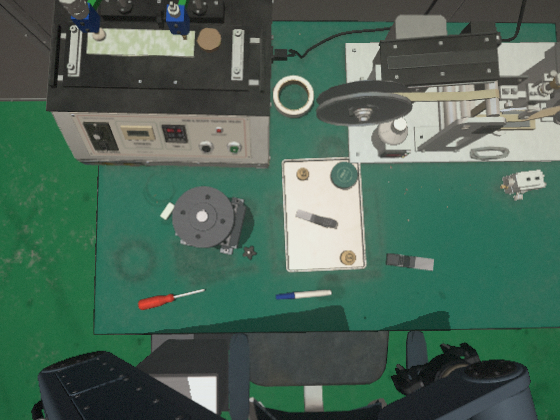

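View pics/side0.png

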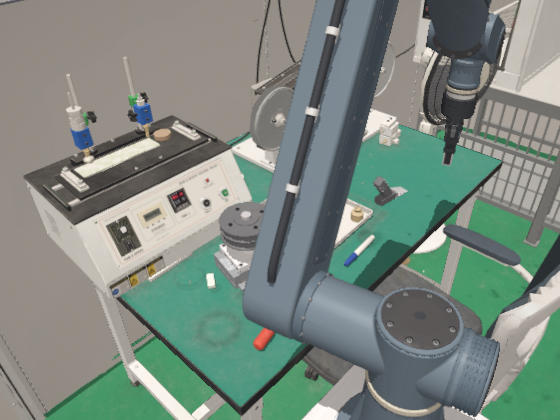

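```bash
python3 - <<'E'
from h import *
t=load('top0.png');f=t['frame']
a=cv2.resize(f[155:275,150:270],None,fx=3.3,fy=3.3,interpolation=cv2.INTER_CUBIC)
b=cv2.resize(f[155:275,275:395],None,fx=3.3,fy=3.3,interpolation=cv2.INTER_CUBIC)
cv2.imwrite('pics/c1.png',np.hstack([a,b]))
for n,u,v,z in[('pulley',202.5,216,156),('housing?',205,220,44),('wedge',317,218,10),('tray',325,214,10),('bigw',410,262,10)]: print(n,onz(t,u,v,z).round(1))
E
```

```text
pulley [ 524.2 -150.1  156. ]
housing? [ 523.8 -138.4   44. ]
wedge [ 529.  -409.5   10. ]
tray [ 538.8 -429.6   10. ]
bigw [ 418.2 -637.8   10. ]
```

View pics/c1.png

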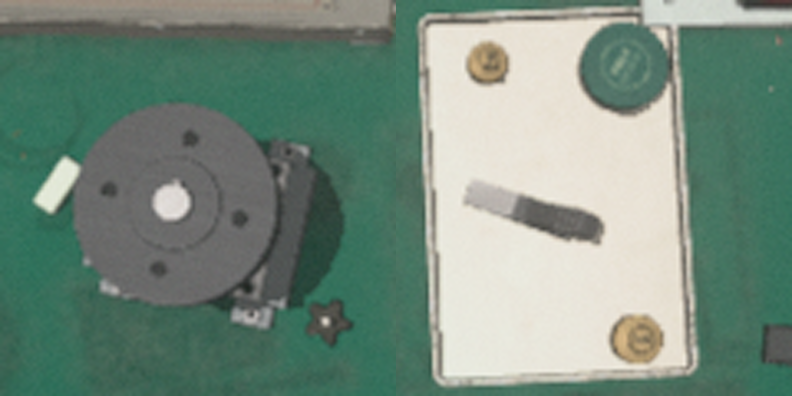

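>>> {"method": "arm_command", "body": {
  "targets": [
    [[15,7,-3],-7.1],
    [[15,7,-3],-7.1],
    [[15,7,-3],-7.1],
    [[15,7,-3],-7.1],
    [[15,7,-3],-7.1],
    [[15,7,-3],-7.1],
    [[15,7,-3],-7.1],
    [[15,7,-3],-7.1],
    [[15,7,-3],-7.1],
    [[15,7,-3],-7.1],
    [[15,7,-3],-7.1],
    [[15,7,-3],-7.1]
  ]
}}

```text
time: 1.15
tool_pos: [425.1, -490.6, 267.3]
orientation: [3.142, 0.001, -1.091]
wrist_force: [1.0, -0.1, -0.4]
grip_width: 1.001
```

>>> {"method": "arm_command", "body": {
  "targets": [
    [[15,8,-3],-7.1],
    [[15,8,-3],-7.1],
    [[15,8,-3],-7.1],
    [[15,8,-3],-7.1],
    [[15,8,-3],-7.1],
    [[15,8,-3],-7.1],
    [[0,0,0],0],
    [[0,0,0],0],
    [[0,0,0],0]
  ]
}}

```text
time: 1.9
tool_pos: [513.8, -443.4, 249.7]
orientation: [3.141, -0.0, -1.826]
wrist_force: [0.3, 0.7, 0.3]
grip_width: 0.996
```

```bash
python3 - <<'E'
from h import *
np.set_printoptions(precision=2,suppress=True)
d=grab('wrist','w1.png'); s=sense(); print(s['tool_pos'],s['orientation'],s['qpos'],s['wrist_force'])
t=load('top0.png')
print(onz(t,296.8,213.2,2),onz(t,337.4,227,69))
for n,u,v,z in[('stick',150+57/3.3,155+185/3.3,13),('star',150+327/3.3,155+322/3.3,30),('spindle/pulley',150+172/3.3,155+203/3.3,156),('Redge a',150+312/3.3,155+160/3.3,44),('Redge b',150+283/3.3,155+300/3.3,44)]: print(n,onz(t,u,v,z))
E
```

```text
[ 513.66 -443.68  249.89] [ 3.14 -0.   -1.83] [-0.88  0.66  1.34 -0.    1.15  2.52] [-0.96 -0.31 -0.27]
[ 542.05 -360.11    2.  ] [ 503.13 -450.36   69.  ]
stick [548.84 -41.12  13.  ]
star [ 445.57 -242.35   30.  ]
spindle/pulley [ 523.14 -149.32  156.  ]
Redge a [ 562.71 -232.55   44.  ]
Redge b [ 461.67 -211.52   44.  ]
```

View pics/w1.png

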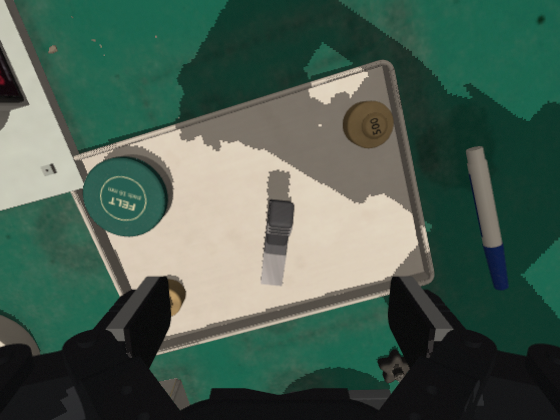

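```bash
python3 - <<'E'
from h import *
np.set_printoptions(precision=1,suppress=True)
d=load('w1.png');f=d['frame']
c=f[160:300,235:325];cv2.imwrite('pics/w1c.png',cv2.resize(c,None,fx=4.2,fy=4.2,interpolation=cv2.INTER_CUBIC))
for n,u,v,z in[('tipL',262,284,3),('tipR',283,285.5,3),('b9',277,247,16.7),('htop',281,201,69),('tip',272.5,285,3)]: print(n,onz(d,u,v,z))
E
```

```text
tipL [ 551.8 -360.7    3. ]
tipR [ 533.  -354.2    3. ]
b9 [ 527.2 -398.4   16.7]
htop [ 510.3 -450.9   69. ]
tip [ 542.5 -357.2    3. ]
```

View pics/w1c.png

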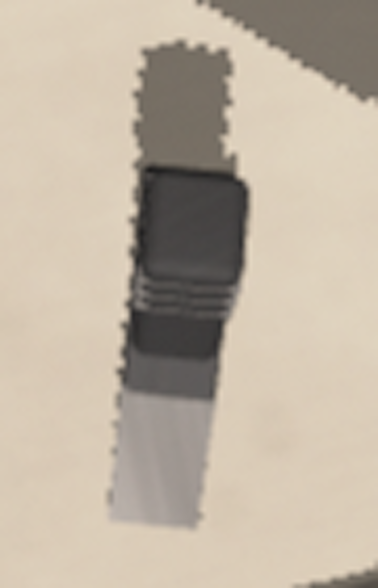

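```bash
python3 - <<'E'
from h import *
np.set_printoptions(precision=1,suppress=True)
d=load('w1.png')
tip=onz(d,271.7,284.9,2.8);b=onz(d,274.5,254.5,16.7);h=onz(d,281.7,213.6,67)
print(tip,b,h)
for q in(b,h):
    v=(tip-q)[:2];print(np.linalg.norm(v),np.degrees(np.arctan2(v[1],v[0])))
E
```

```text
[ 543.2 -357.3    2.8] [ 531.1 -392.2   16.7] [ 512.3 -441.3   67. ]
36.84956764425923 70.85319707603833
89.48927335896103 69.77279979168084
```

>>> {"method": "arm_command", "body": {
  "targets": [
    [[0,2,-15],-3],
    [[-0.5,1.7,-20],-2.4],
    [[0,0,-25],0],
    [[0,0,-25],0],
    [[0,0,-20],0],
    [[0,0,-15],0],
    [[0,0,-10],0],
    [[0,0,-4],0],
    [[0,0,0],0],
    [[0,0,0],0]
  ]
}}

```text
time: 2.78
tool_pos: [514.0, -440.2, 116.7]
orientation: [-3.14, -0.001, -1.923]
wrist_force: [0.7, -1.0, 1.1]
grip_width: 1.0
```

>>> {"method": "arm_command", "body": {
  "targets": [
    [[0,0,0],0],
    [[0,0,0],0],
    [[0,0,0],0],
    [[0,0,0],0],
    [[0,0,0],0],
    [[0,0,0],0],
    [[0,0,0],0],
    [[0,0,0],0],
    [[0,0,0],0],
    [[0,0,0],0]
  ],
  "hand": 0
}}

```text
time: 3.62
tool_pos: [514.1, -439.7, 116.4]
orientation: [-3.141, -0.0, -1.923]
wrist_force: [-2.0, 0.6, 4.0]
grip_width: 0.195
```

>>> {"method": "arm_command", "body": {
  "targets": [
    [[0,0,8],0],
    [[0,0,12],0],
    [[0,0,15],0],
    [[0,0,15],0],
    [[0,0,15],0],
    [[-4,18,5],2],
    [[-6,25,0],2],
    [[-6,25,0],2],
    [[-6,25,0],2.4],
    [[-4,18,0],0],
    [[0,10,0],0],
    [[0,0,0],0]
  ]
}}

```text
time: 4.62
tool_pos: [487.7, -316.2, 186.3]
orientation: [3.14, 0.001, -1.775]
wrist_force: [0.3, -0.1, -1.8]
grip_width: 0.196
```

```bash
python3 - <<'E'
from h import *
d=grab('wrist','w2.png'); s=sense(); print(s['tool_pos'],s['orientation'],s['qpos'],s['wrist_force'])
E
```

```text
[ 488.45326083 -318.15556765  186.4675401 ] [-3.14069007e+00 -7.44335848e-04 -1.77508323e+00] [-7.68855407e-01  6.28218096e-01  1.64152085e+00 -1.90772541e-04
  8.70692935e-01  2.57714664e+00] [ 0.6284087  -1.88981979 -1.03485371]
```

View pics/w2.png

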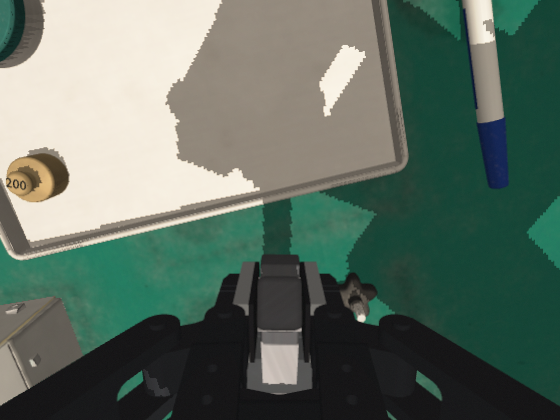

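```bash
python3 - <<'E'
from h import *
np.set_printoptions(precision=1,suppress=True)
d=load('w2.png')
p=onz(d,279.5,386,73.5);print(p)
s=np.array([488.4,-318.1]);psi=-1.775-np.pi
e=np.array([np.cos(psi),np.sin(psi)]);n=np.array([-e[1],e[0]])
print(e,(p[:2]-s)@e,(p[:2]-s)@n, 'from centre',(p[:2]-[523,-150.2])@np.array([.2045,.979]),(p[:2]-[523,-150.2])@np.array([.979,-.2045]))
for u,v in((264,386),(296,386)): print(onz(d,u,v,73.5))
E
```

```text
[ 505.  -229.7   73.5]
[0.2 1. ] 89.9128268663266 1.6455218783081516 from centre -81.52819619097671 -1.33842791427811
[ 514.  -231.6   73.5]
[ 495.4 -227.7   73.5]
```

>>> {"method": "arm_command", "body": {
  "targets": [
    [[1.7,8,0],0],
    [[1.7,8,-5],0],
    [[0,0,-8],0],
    [[0,0,-8],0],
    [[0,0,-6],0],
    [[0,0,-2],0],
    [[0,0,0],0],
    [[0,0,0],0]
  ]
}}

```text
time: 5.33
tool_pos: [491.3, -302.8, 156.5]
orientation: [3.141, 0.0, -1.777]
wrist_force: [0.9, 0.3, -0.6]
grip_width: 0.197
```

>>> {"method": "arm_command", "body": {
  "targets": [
    [[0,0,-1],0],
    [[0,0,-1],0],
    [[0,0,-1],0],
    [[0,0,0],0]
  ]
}}

```text
time: 5.67
tool_pos: [491.5, -302.8, 154.3]
orientation: [-3.141, -0.0, -1.777]
wrist_force: [-0.4, -1.0, 1.4]
grip_width: 0.198
```

>>> {"method": "arm_command", "body": {
  "targets": [
    [[0,0,-0.5],0],
    [[0,0,-0.5],0],
    [[0,0,0],0]
  ]
}}

```text
time: 5.92
tool_pos: [491.6, -303.1, 153.7]
orientation: [-3.14, -0.001, -1.776]
wrist_force: [-1.8, -2.4, 5.6]
grip_width: 0.198
```

>>> {"method": "arm_command", "body": {
  "targets": [
    [[0,0,-0.5],0],
    [[0,0,-0.5],0],
    [[0,0,0],0]
  ]
}}

```text
time: 6.17
tool_pos: [491.6, -303.4, 153.1]
orientation: [-3.14, -0.002, -1.776]
wrist_force: [-2.3, -2.8, 7.7]
grip_width: 0.196
```

>>> {"method": "arm_command", "body": {
  "targets": [
    [[0,0,0.7],0],
    [[0.4,2,0],0],
    [[0.6,3,0],0],
    [[0.6,3,0],0],
    [[0.6,3,0],0],
    [[0.4,2,0],0],
    [[0.4,2,0],0],
    [[0,0,0],0]
  ]
}}

```text
time: 6.83
tool_pos: [495.6, -288.7, 154.0]
orientation: [-3.137, -0.003, -1.776]
wrist_force: [0.9, -3.0, 6.4]
grip_width: 0.198
```

>>> {"method": "arm_command", "body": {
  "targets": [
    [[0.2,1,0],0],
    [[0.2,1,0],0],
    [[0.2,1,0],0],
    [[0,0,0],0]
  ]
}}

```text
time: 7.17
tool_pos: [496.2, -286.1, 154.1]
orientation: [-3.137, -0.003, -1.777]
wrist_force: [-1.4, -3.2, 7.3]
grip_width: 0.193
```

>>> {"method": "arm_command", "body": {
  "targets": [
    [[0.2,1,0],0],
    [[0.2,1,0],0],
    [[0.2,1,0],0],
    [[0,0,0],0]
  ]
}}

```text
time: 7.5
tool_pos: [496.9, -283.2, 154.2]
orientation: [-3.137, -0.003, -1.777]
wrist_force: [-1.5, -4.0, 6.7]
grip_width: 0.198
```

>>> {"method": "arm_command", "body": {
  "targets": [
    [[0.2,1,0],0],
    [[0.2,1,0],0],
    [[0,0,0],0]
  ]
}}

```text
time: 7.75
tool_pos: [497.3, -281.3, 154.2]
orientation: [-3.136, -0.004, -1.777]
wrist_force: [-0.6, -4.0, 6.8]
grip_width: 0.198
```

>>> {"method": "arm_command", "body": {
  "targets": [
    [[0.2,1,0],0],
    [[0.2,1,0],0],
    [[0,0,0],0]
  ]
}}

```text
time: 8.0
tool_pos: [497.8, -279.3, 154.3]
orientation: [-3.136, -0.004, -1.777]
wrist_force: [-0.1, -4.0, 6.5]
grip_width: 0.195
```

>>> {"method": "arm_command", "body": {
  "targets": [
    [[0.2,1,0],0],
    [[0.2,1,0],0],
    [[0,0,0],0]
  ]
}}

```text
time: 8.25
tool_pos: [498.2, -277.4, 154.3]
orientation: [-3.136, -0.004, -1.776]
wrist_force: [-0.5, -3.7, 7.0]
grip_width: 0.196
```

>>> {"method": "arm_command", "body": {
  "targets": [
    [[0.2,1,0],0],
    [[0.2,1,0],0],
    [[0,0,0],0]
  ]
}}

```text
time: 8.5
tool_pos: [498.7, -276.3, 154.5]
orientation: [-3.136, -0.006, -1.775]
wrist_force: [-1.8, -6.2, 7.8]
grip_width: 0.195
```

>>> {"method": "arm_command", "body": {
  "targets": [
    [[0.2,1,0],0],
    [[0.2,1,0],0],
    [[0,0,0],0]
  ]
}}

```text
time: 8.75
tool_pos: [499.1, -275.5, 154.7]
orientation: [-3.135, -0.008, -1.775]
wrist_force: [-3.6, -10.0, 8.0]
grip_width: 0.198
```

>>> {"method": "arm_command", "body": {
  "targets": [
    [[0.2,1,0],0],
    [[0.2,1,0],0],
    [[0,0,0],0]
  ]
}}

```text
time: 9.0
tool_pos: [499.5, -274.7, 155.1]
orientation: [-3.134, -0.01, -1.774]
wrist_force: [-4.5, -13.2, 8.8]
grip_width: 0.195
```

>>> {"method": "arm_command", "body": {
  "targets": [
    [[0.2,1,0],0],
    [[0.2,1,0],0],
    [[0.2,1,0],0],
    [[0,0,0],0]
  ]
}}

```text
time: 9.33
tool_pos: [500.5, -273.0, 155.4]
orientation: [-3.132, -0.013, -1.773]
wrist_force: [-5.5, -15.0, 8.2]
grip_width: 0.195
```

>>> {"method": "arm_command", "body": {
  "targets": [
    [[0.2,1,0],0],
    [[0.2,1,0],0],
    [[0.2,1,0],0],
    [[0,0,0],0]
  ]
}}

```text
time: 9.67
tool_pos: [501.5, -269.6, 155.3]
orientation: [-3.131, -0.011, -1.775]
wrist_force: [-3.3, -13.2, 7.7]
grip_width: 0.192
```

>>> {"method": "arm_command", "body": {
  "targets": [
    [[0.2,1,0],0],
    [[0.2,1,0],0],
    [[0.2,1,0],0],
    [[0,0,0],0]
  ]
}}

```text
time: 10.0
tool_pos: [502.3, -266.4, 155.2]
orientation: [-3.131, -0.011, -1.775]
wrist_force: [-1.8, -12.3, 7.2]
grip_width: 0.198
```

```bash
python3 - <<'E'
from h import *
d=grab('wrist','w3.png'); a=d['frame']; b=grab('side','s3.png')['frame']
a=cv2.resize(a[220:420,150:430],(400,286)); b=cv2.resize(b[190:300,190:340],(400,293),interpolation=cv2.INTER_CUBIC)[:286]
cv2.imwrite('pics/m3.png',np.hstack([a,b])); s=sense(); print(s['tool_pos'],s['wrist_force'])
E
```

```text
[ 502.32388116 -266.25340475  155.13566265] [ -2.41401369 -12.31387607   6.46941346]
```

View pics/m3.png

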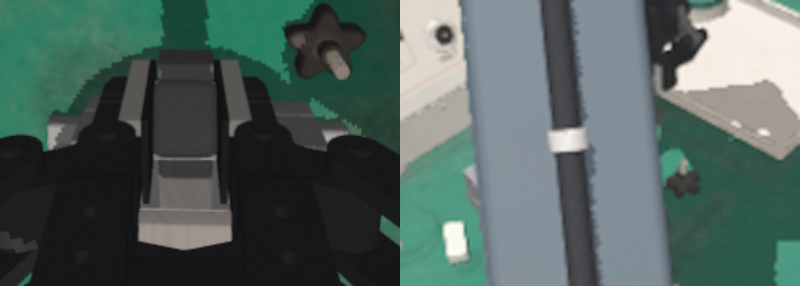

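>>> {"method": "arm_command", "body": {
  "targets": [
    [[-0.4,-2,0],0],
    [[-0.8,-4,0],0],
    [[-1.2,-6,0],0],
    [[-1.6,-8,0],0],
    [[-2,-10,0],0],
    [[-2,-10,0],0],
    [[-1.6,-8,5],0],
    [[0,0,20],0],
    [[0,0,30],0],
    [[0,0,35],0],
    [[-3,0,35],4],
    [[-5,0,20],7]
  ]
}}

```text
time: 11.1
tool_pos: [482.8, -309.0, 300.7]
orientation: [-3.139, -0.003, -1.58]
wrist_force: [0.2, 0.2, -1.5]
grip_width: 0.197
```

>>> {"method": "arm_command", "body": {
  "targets": [
    [[-6,8,0],7],
    [[-6,10,0],7],
    [[-6,12,0],7],
    [[-6,14,0],7],
    [[-6,14,0],7],
    [[-6,14,0],7],
    [[0,14,0],7],
    [[0,14,0],7],
    [[0,14,0],7],
    [[0,14,0],7],
    [[0,14,0],7],
    [[0,14,0],7]
  ]
}}

```text
time: 12.1
tool_pos: [445.4, -151.4, 297.0]
orientation: [-3.141, 0.002, -0.112]
wrist_force: [0.7, -0.1, -1.6]
grip_width: 0.199
```

>>> {"method": "arm_command", "body": {
  "targets": [
    [[6,14,0],7],
    [[8,14,0],7],
    [[10,14,0],7],
    [[12,14,0],7],
    [[12,14,0],7],
    [[12,14,0],7],
    [[12,14,0],7],
    [[12,14,0],7],
    [[12,14,0],7],
    [[8,14,0],7],
    [[0,0,0],7],
    [[0,0,0],0]
  ]
}}

```text
time: 13.1
tool_pos: [549.7, -11.5, 296.8]
orientation: [-3.139, 0.0, 1.23]
wrist_force: [0.7, -0.8, -1.9]
grip_width: 0.197
```

>>> {"method": "arm_command", "body": {
  "targets": [
    [[4,14,0],4],
    [[5,20,-5],3.7],
    [[0,0,-20],0],
    [[0,0,-30],0],
    [[0,0,-30],0],
    [[0,0,-30],0],
    [[0,0,-17],0],
    [[0,0,-5],0],
    [[0,0,0],0]
  ]
}}

```text
time: 13.85
tool_pos: [557.8, 21.3, 158.9]
orientation: [-3.137, 0.0, 1.357]
wrist_force: [0.8, -0.2, -1.9]
grip_width: 0.192
```

```bash
python3 - <<'E'
from h import *
np.set_printoptions(precision=2,suppress=True)
d=grab('wrist','w4.png'); a=d['frame'];s=sense(); print(s['tool_pos'],s['orientation'],s['wrist_force'],s['qpos'])
cv2.imwrite('pics/m4.png',np.hstack([grab('top','t4.png')['frame'][155:275,150:270].repeat(3,0).repeat(3,1),cv2.resize(a,(480,360))]))
E
```

```text
[558.88  21.18 160.31] [-3.14  0.    1.36] [-0.29 -0.25 -1.15] [-0.16  0.65  1.72 -0.    0.78  0.05]
```

View pics/m4.png

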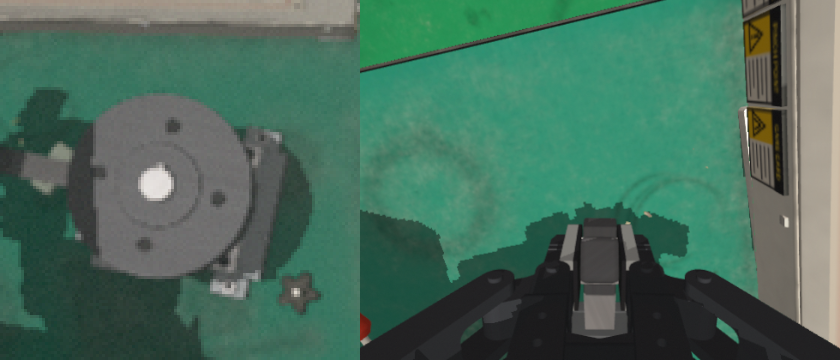

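>>> {"method": "arm_command", "body": {
  "targets": [
    [[-1.5,-7,0],0],
    [[-1.8,-9,0],0],
    [[-1.4,-6.5,-2],0],
    [[0,0,-2],0],
    [[0,0,-1],0],
    [[0,0,0],0]
  ]
}}

```text
time: 14.45
tool_pos: [554.3, -1.2, 155.5]
orientation: [-3.141, -0.0, 1.359]
wrist_force: [0.6, -0.3, -2.0]
grip_width: 0.198
```

>>> {"method": "arm_command", "body": {
  "targets": [
    [[0,0,-0.5],0],
    [[0,0,-0.5],0],
    [[0,0,-0.5],0],
    [[0,0,0],0]
  ]
}}

```text
time: 14.78
tool_pos: [554.6, -0.6, 154.3]
orientation: [3.141, -0.0, 1.36]
wrist_force: [-0.7, 0.4, 2.6]
grip_width: 0.197
```

>>> {"method": "arm_command", "body": {
  "targets": [
    [[-0.5,-2.5,0],0],
    [[-0.6,-3,0],0],
    [[-0.6,-3,0],0],
    [[-0.6,-3,0],0],
    [[-0.6,-3,0],0],
    [[-0.4,-2,0],0],
    [[0,0,0],0]
  ]
}}

```text
time: 15.37
tool_pos: [551.2, -18.2, 154.3]
orientation: [3.141, 0.0, 1.36]
wrist_force: [-0.3, 0.2, 1.9]
grip_width: 0.196
```

>>> {"method": "arm_command", "body": {
  "targets": [
    [[-0.2,-1,0],0],
    [[-0.2,-1,0],0],
    [[-0.2,-1,0],0],
    [[0,0,0],0]
  ]
}}

```text
time: 15.7
tool_pos: [550.8, -20.3, 154.4]
orientation: [3.141, -0.001, 1.36]
wrist_force: [0.8, 3.9, 4.8]
grip_width: 0.192
```

>>> {"method": "arm_command", "body": {
  "targets": [
    [[-0.2,-1,0],0],
    [[-0.2,-1,0],0],
    [[-0.2,-1,0],0],
    [[0,0,0],0]
  ]
}}

```text
time: 16.03
tool_pos: [550.6, -21.7, 154.7]
orientation: [3.14, -0.004, 1.358]
wrist_force: [2.3, 10.4, 6.3]
grip_width: 0.198
```

>>> {"method": "arm_command", "body": {
  "targets": [
    [[-0.2,-1,0],0],
    [[-0.2,-1,0],0],
    [[0,0,0],0]
  ]
}}

```text
time: 16.28
tool_pos: [550.3, -22.8, 154.9]
orientation: [3.14, -0.005, 1.358]
wrist_force: [3.1, 13.4, 8.4]
grip_width: 0.195
```

>>> {"method": "arm_command", "body": {
  "targets": [
    [[-0.2,-1,0],0],
    [[-0.2,-1,0],0],
    [[-0.2,-1,0],0],
    [[-0.2,-1,0],0],
    [[-0.2,-1,0],0],
    [[0,0,0],0]
  ]
}}

```text
time: 16.78
tool_pos: [549.3, -27.8, 154.9]
orientation: [3.14, -0.005, 1.358]
wrist_force: [4.1, 13.0, 6.9]
grip_width: 0.195
```

>>> {"method": "arm_command", "body": {
  "targets": [
    [[-0.2,-1,0],0],
    [[-0.2,-1,0],0],
    [[-0.2,-1,0],0],
    [[-0.2,-1,0],0],
    [[-0.2,-1,0],0],
    [[0,0,0],0]
  ]
}}

```text
time: 17.28
tool_pos: [548.3, -32.5, 154.9]
orientation: [3.14, -0.005, 1.358]
wrist_force: [3.8, 13.8, 7.8]
grip_width: 0.197
```

>>> {"method": "arm_command", "body": {
  "targets": [
    [[-0.2,-1,0],0],
    [[-0.2,-1,0],0],
    [[0,0,0],0]
  ]
}}

```text
time: 17.53
tool_pos: [547.8, -34.8, 154.8]
orientation: [3.14, -0.004, 1.359]
wrist_force: [3.2, 11.5, 6.1]
grip_width: 0.198
```

>>> {"method": "arm_command", "body": {
  "targets": [
    [[0.4,2,0],0],
    [[0.8,4,0],0],
    [[1.2,6,0],0],
    [[1.6,8,0],0],
    [[2,10,0],0],
    [[2,10,0],0],
    [[2,10,5],0],
    [[1,5,20],0],
    [[0,0,30],0],
    [[0,0,35],0],
    [[0,-2,35],-4],
    [[-5,-4,20],-7]
  ]
}}

```text
time: 18.53
tool_pos: [554.7, 13.2, 302.5]
orientation: [3.137, -0.003, 1.165]
wrist_force: [1.0, -0.5, -1.5]
grip_width: 0.198
```

>>> {"method": "arm_command", "body": {
  "targets": [
    [[-8,-14,0],-7],
    [[-12,-14,0],-7],
    [[-12,-14,0],-7],
    [[-12,-14,0],-7],
    [[-12,-14,0],-7],
    [[-12,-14,0],-7],
    [[-12,-14,0],-7],
    [[-10,-14,0],-7],
    [[-8,-14,0],-7],
    [[-6,-14,0],-7],
    [[0,-14,0],-7],
    [[0,-14,0],-7]
  ]
}}

```text
time: 19.53
tool_pos: [448.6, -155.6, 298.8]
orientation: [-3.14, 0.001, -0.304]
wrist_force: [0.3, 0.3, -1.4]
grip_width: 0.195
```

>>> {"method": "arm_command", "body": {
  "targets": [
    [[0,-14,0],-7],
    [[0,-14,0],-7],
    [[0,-14,0],-7],
    [[0,-14,0],-7],
    [[4,-14,0],-7],
    [[6,-14,0],-7],
    [[6,-14,0],-7],
    [[6,-14,0],-7],
    [[6,-14,0],-7],
    [[6,-14,0],-7],
    [[0,-14,0],-7],
    [[0,0,0],0]
  ]
}}

```text
time: 20.53
tool_pos: [484.2, -311.7, 298.6]
orientation: [-3.141, -0.001, -1.645]
wrist_force: [0.1, 0.4, -1.5]
grip_width: 0.194
```

>>> {"method": "arm_command", "body": {
  "targets": [
    [[1.5,-6,0],-4],
    [[1,-5,-5],-3.5],
    [[0,0,-20],0],
    [[0,0,-30],0],
    [[0,0,-30],0],
    [[0,0,-30],0],
    [[0,0,-20],0],
    [[0,0,-5],0],
    [[0,0,0],0],
    [[0,0,0],0]
  ]
}}

```text
time: 21.37
tool_pos: [486.2, -320.9, 159.6]
orientation: [-3.141, 0.0, -1.771]
wrist_force: [0.2, -0.2, -2.1]
grip_width: 0.196
```

>>> {"method": "arm_command", "body": {
  "targets": [
    [[1.5,7,0],0],
    [[1.8,9,0],0],
    [[1.4,6.5,0],0],
    [[0,0,-2],0],
    [[0,0,-1],0],
    [[0,0,0],0]
  ]
}}

```text
time: 21.87
tool_pos: [490.5, -298.8, 156.2]
orientation: [-3.141, -0.0, -1.772]
wrist_force: [-0.2, -0.3, -1.7]
grip_width: 0.192
```

>>> {"method": "arm_command", "body": {
  "targets": [
    [[0,0,-0.8],0],
    [[0,0,-0.7],0],
    [[0,0,-0.5],0],
    [[0,0,0],0]
  ]
}}

```text
time: 22.2
tool_pos: [490.4, -299.5, 154.3]
orientation: [-3.141, -0.0, -1.773]
wrist_force: [-0.9, -1.4, 0.5]
grip_width: 0.198
```

>>> {"method": "arm_command", "body": {
  "targets": [
    [[0.5,2.5,0],0],
    [[0.6,3,0],0],
    [[0.6,3,0],0],
    [[0.6,3,0],0],
    [[0.6,3,0],0],
    [[0.6,3,0],0],
    [[0.6,3,0],0],
    [[0,0,0],0]
  ]
}}

```text
time: 22.87
tool_pos: [494.7, -277.9, 154.3]
orientation: [-3.141, 0.0, -1.773]
wrist_force: [1.0, -0.2, 2.2]
grip_width: 0.194
```

>>> {"method": "arm_command", "body": {
  "targets": [
    [[0.3,1.5,0],0],
    [[0.3,1.5,0],0],
    [[0,0,0],0]
  ]
}}

```text
time: 23.12
tool_pos: [495.3, -275.5, 154.3]
orientation: [-3.141, -0.0, -1.773]
wrist_force: [0.2, -1.8, 4.0]
grip_width: 0.195
```

>>> {"method": "arm_command", "body": {
  "targets": [
    [[0.3,1.5,0],0],
    [[0.3,1.5,0],0],
    [[0,0,0],0]
  ]
}}

```text
time: 23.37
tool_pos: [495.9, -272.6, 154.3]
orientation: [-3.141, -0.0, -1.773]
wrist_force: [-0.5, -2.3, 5.1]
grip_width: 0.197
```

>>> {"method": "arm_command", "body": {
  "targets": [
    [[0.3,1.5,0],0],
    [[0.3,1.5,0],0],
    [[0,0,0],0]
  ]
}}

```text
time: 23.62
tool_pos: [496.5, -269.6, 154.4]
orientation: [-3.141, -0.001, -1.773]
wrist_force: [-0.4, -3.1, 6.0]
grip_width: 0.194
```

>>> {"method": "arm_command", "body": {
  "targets": [
    [[0.3,1.5,0],0],
    [[0.3,1.5,0],0],
    [[0,0,0],0]
  ]
}}

```text
time: 23.87
tool_pos: [497.1, -267.7, 154.6]
orientation: [-3.14, -0.003, -1.772]
wrist_force: [-2.1, -5.1, 5.4]
grip_width: 0.2
```

>>> {"method": "arm_command", "body": {
  "targets": [
    [[0.3,1.5,0],0],
    [[0.3,1.5,0],0],
    [[0,0,0],0]
  ]
}}

```text
time: 24.12
tool_pos: [497.8, -266.6, 155.0]
orientation: [-3.139, -0.007, -1.77]
wrist_force: [-4.1, -9.6, 4.4]
grip_width: 0.194
```

>>> {"method": "arm_command", "body": {
  "targets": [
    [[0.2,1,0],0],
    [[0.2,1,0],0],
    [[0.2,1,0],0],
    [[0.2,1,0],0],
    [[0.2,1,0],0],
    [[0,0,0],0]
  ]
}}

```text
time: 24.62
tool_pos: [499.3, -262.6, 155.2]
orientation: [-3.137, -0.008, -1.771]
wrist_force: [-2.8, -11.1, 5.1]
grip_width: 0.194
```

>>> {"method": "arm_command", "body": {
  "targets": [
    [[0.2,1,0],0],
    [[0.2,1,0],0],
    [[0.2,1,0],0],
    [[0.2,1,0],0],
    [[0.2,1,0],0],
    [[0,0,0],0]
  ]
}}

```text
time: 25.12
tool_pos: [500.6, -257.6, 155.2]
orientation: [-3.136, -0.008, -1.771]
wrist_force: [-1.8, -11.5, 5.0]
grip_width: 0.196
```

>>> {"method": "arm_command", "body": {
  "targets": [
    [[0.2,1,0],0],
    [[0.2,1,0],0],
    [[0.2,1,0],0],
    [[0,0,0],0]
  ]
}}

```text
time: 25.45
tool_pos: [501.3, -254.7, 155.2]
orientation: [-3.136, -0.008, -1.771]
wrist_force: [-2.5, -12.2, 4.1]
grip_width: 0.198
```

>>> {"method": "arm_command", "body": {
  "targets": [
    [[-0.4,-2,0],0],
    [[-0.8,-4,0],0],
    [[-1.2,-6,0],0],
    [[-1.6,-8,0],0],
    [[-2,-10,0],0],
    [[-2,-10,0],0],
    [[-2,-10,5],0],
    [[-1,-5,20],0],
    [[0,0,30],0],
    [[0,0,35],0],
    [[-3,0,35],4],
    [[-5,0,20],7]
  ]
}}

```text
time: 26.45
tool_pos: [481.4, -307.9, 302.4]
orientation: [-3.139, -0.005, -1.577]
wrist_force: [-0.0, 0.6, -1.9]
grip_width: 0.199
```

>>> {"method": "arm_command", "body": {
  "targets": [
    [[-6,8,0],7],
    [[-6,10,0],7],
    [[-6,12,0],7],
    [[-6,14,0],7],
    [[-6,14,0],7],
    [[-6,14,0],7],
    [[0,14,0],7],
    [[0,14,0],7],
    [[0,14,0],7],
    [[0,14,0],7],
    [[0,14,0],7],
    [[0,14,0],7]
  ]
}}

```text
time: 27.45
tool_pos: [444.5, -150.1, 298.7]
orientation: [3.14, 0.001, -0.109]
wrist_force: [-0.0, 0.1, -2.2]
grip_width: 0.194
```

>>> {"method": "arm_command", "body": {
  "targets": [
    [[6,14,0],7],
    [[8,14,0],7],
    [[10,14,0],7],
    [[12,14,0],7],
    [[12,14,0],7],
    [[12,14,0],7],
    [[12,14,0],7],
    [[12,14,0],7],
    [[12,14,0],7],
    [[8,14,0],7],
    [[5,14,0],7],
    [[4,14,0],4]
  ]
}}

```text
time: 28.45
tool_pos: [558.6, 17.7, 298.4]
orientation: [-3.141, 0.002, 1.304]
wrist_force: [-0.1, -0.3, -1.8]
grip_width: 0.194
```

>>> {"method": "arm_command", "body": {
  "targets": [
    [[0,0,-5],0],
    [[0,0,-20],0],
    [[0,0,-30],0],
    [[0,0,-30],0],
    [[0,0,-30],0],
    [[0,0,-19],0],
    [[0,0,-5],0],
    [[0,0,0],0],
    [[0,0,0],0]
  ]
}}

```text
time: 29.2
tool_pos: [558.5, 17.6, 160.4]
orientation: [3.141, 0.0, 1.298]
wrist_force: [-0.4, -0.0, -1.5]
grip_width: 0.198
```

>>> {"method": "arm_command", "body": {
  "targets": [
    [[-1.2,-6,0],3.6],
    [[-1.6,-7.6,0],0],
    [[-1,-5,-2],0],
    [[0,0,-2],0],
    [[0,0,-1],0],
    [[0,0,-0.7],0],
    [[0,0,-0.5],0],
    [[0,0,0],0]
  ]
}}

```text
time: 29.87
tool_pos: [554.3, 0.1, 154.2]
orientation: [3.141, 0.0, 1.362]
wrist_force: [-0.1, -0.1, 1.2]
grip_width: 0.191
```

>>> {"method": "arm_command", "body": {
  "targets": [
    [[-0.5,-2.5,0],0],
    [[-0.6,-3,0],0],
    [[-0.6,-3,0],0],
    [[-0.6,-3,0],0],
    [[-0.6,-3,0],0],
    [[-0.6,-3,0],0],
    [[-0.6,-3,0],0],
    [[0,0,0],0]
  ]
}}

```text
time: 30.53
tool_pos: [550.3, -21.3, 154.2]
orientation: [3.141, 0.0, 1.361]
wrist_force: [0.1, 0.7, 5.3]
grip_width: 0.197
```

>>> {"method": "arm_command", "body": {
  "targets": [
    [[-0.3,-1.5,0],0],
    [[-0.3,-1.5,0],0],
    [[0,0,0],0]
  ]
}}

```text
time: 30.78
tool_pos: [549.8, -23.7, 154.2]
orientation: [3.141, -0.0, 1.361]
wrist_force: [0.8, 2.9, 5.5]
grip_width: 0.197
```

>>> {"method": "arm_command", "body": {
  "targets": [
    [[-0.3,-1.5,0],0],
    [[-0.3,-1.5,0],0],
    [[0,0,0],0]
  ]
}}

```text
time: 31.03
tool_pos: [549.2, -26.6, 154.3]
orientation: [3.141, -0.0, 1.361]
wrist_force: [0.8, 2.8, 6.0]
grip_width: 0.2
```

>>> {"method": "arm_command", "body": {
  "targets": [
    [[-0.3,-1.5,0],0],
    [[-0.3,-1.5,0],0],
    [[0,0,0],0]
  ]
}}

```text
time: 31.28
tool_pos: [548.6, -29.5, 154.3]
orientation: [3.141, -0.001, 1.361]
wrist_force: [1.4, 1.6, 5.6]
grip_width: 0.196
```

>>> {"method": "arm_command", "body": {
  "targets": [
    [[-0.2,-1,0],0],
    [[-0.2,-1,0],0],
    [[0,0,0],0]
  ]
}}

```text
time: 31.53
tool_pos: [548.3, -31.3, 154.4]
orientation: [3.141, -0.001, 1.361]
wrist_force: [0.4, 4.0, 6.6]
grip_width: 0.195
```

>>> {"method": "arm_command", "body": {
  "targets": [
    [[-0.2,-1,0],0],
    [[-0.2,-1,0],0],
    [[0,0,0],0]
  ]
}}

```text
time: 31.78
tool_pos: [548.1, -32.4, 154.6]
orientation: [3.14, -0.003, 1.36]
wrist_force: [2.6, 7.6, 8.4]
grip_width: 0.195
```

>>> {"method": "arm_command", "body": {
  "targets": [
    [[-0.2,-1,0],0],
    [[-0.2,-1,0],0],
    [[0,0,0],0]
  ]
}}

```text
time: 32.03
tool_pos: [547.9, -33.3, 154.7]
orientation: [3.14, -0.005, 1.359]
wrist_force: [3.4, 10.4, 8.4]
grip_width: 0.192
```

>>> {"method": "arm_command", "body": {
  "targets": [
    [[-0.2,-1,0],0],
    [[-0.2,-1,0],0],
    [[-0.2,-1,0],0],
    [[-0.2,-1,0],0],
    [[-0.2,-1,0],0],
    [[0,0,0],0]
  ]
}}

```text
time: 32.53
tool_pos: [547.0, -37.7, 154.8]
orientation: [3.14, -0.005, 1.359]
wrist_force: [3.4, 13.7, 8.1]
grip_width: 0.197
```

>>> {"method": "arm_command", "body": {
  "targets": [
    [[-0.2,-1,0],0],
    [[-0.2,-1,0],0],
    [[-0.2,-1,0],0],
    [[-0.2,-1,0],0],
    [[0,0,0],0]
  ]
}}

```text
time: 32.95
tool_pos: [546.1, -41.8, 154.7]
orientation: [3.14, -0.005, 1.36]
wrist_force: [2.9, 13.4, 8.7]
grip_width: 0.195
```

>>> {"method": "arm_command", "body": {
  "targets": [
    [[-0.2,-1,0],0],
    [[-0.2,-1,0],0],
    [[0,0,0],0]
  ]
}}

```text
time: 33.2
tool_pos: [545.7, -43.6, 154.7]
orientation: [3.14, -0.005, 1.359]
wrist_force: [3.9, 13.9, 9.9]
grip_width: 0.195
```

>>> {"method": "arm_command", "body": {
  "targets": [
    [[-0.2,-1,0],0],
    [[-0.2,-1,0],0],
    [[0,0,0],0]
  ]
}}

```text
time: 33.45
tool_pos: [545.4, -45.4, 154.7]
orientation: [3.14, -0.006, 1.359]
wrist_force: [3.9, 14.0, 9.3]
grip_width: 0.198
```

>>> {"method": "arm_command", "body": {
  "targets": [
    [[0.4,2,0],0],
    [[0.8,4,0],0],
    [[1.2,6,0],0],
    [[1.6,8,0],0],
    [[2,10,0],0],
    [[2,10,0],0],
    [[2,10,2],0],
    [[2,10,10],0],
    [[0,0,30],0],
    [[0,0,35],0],
    [[0,-2,35],-4],
    [[-5,-4,25],-7]
  ]
}}

```text
time: 34.45
tool_pos: [552.4, 7.4, 292.8]
orientation: [3.14, -0.003, 1.167]
wrist_force: [1.0, -0.8, -1.3]
grip_width: 0.2
```

>>> {"method": "arm_command", "body": {
  "targets": [
    [[-8,-14,0],-7],
    [[-12,-14,0],-7],
    [[-12,-14,0],-7],
    [[-12,-14,0],-7],
    [[-12,-14,0],-7],
    [[-12,-14,0],-7],
    [[-12,-14,0],-7],
    [[-10,-14,0],-7],
    [[-8,-14,0],-7],
    [[-6,-14,0],-7],
    [[0,-14,0],-7],
    [[0,-14,0],-7]
  ]
}}

```text
time: 35.45
tool_pos: [447.0, -161.4, 290.0]
orientation: [-3.139, 0.003, -0.303]
wrist_force: [0.2, 0.5, -1.3]
grip_width: 0.197
```

>>> {"method": "arm_command", "body": {
  "targets": [
    [[0,-14,0],-7],
    [[0,-14,0],-7],
    [[0,-14,0],-7],
    [[0,-14,0],-7],
    [[4,-14,0],-7],
    [[6,-14,0],-7],
    [[6,-14,0],-7],
    [[6,-14,0],-7],
    [[6,-14,0],-7],
    [[6,-14,0],-7],
    [[4,-20,0],-7],
    [[0,0,0],-7]
  ]
}}

```text
time: 36.45
tool_pos: [487.2, -324.5, 289.9]
orientation: [-3.14, -0.001, -1.77]
wrist_force: [0.5, 0.2, -1.4]
grip_width: 0.196
```

>>> {"method": "arm_command", "body": {
  "targets": [
    [[0,0,-5],0],
    [[0,0,-20],0],
    [[0,0,-30],0],
    [[0,0,-30],0],
    [[0,0,-30],0],
    [[0,0,-20],0],
    [[0,0,-5],0],
    [[0,0,0],0],
    [[0,0,0],0]
  ]
}}

```text
time: 37.2
tool_pos: [485.9, -321.9, 151.0]
orientation: [3.141, 0.001, -1.761]
wrist_force: [1.2, -0.1, -1.2]
grip_width: 0.195
```

>>> {"method": "arm_command", "body": {
  "targets": [
    [[0,0,7],-0.9],
    [[1.5,7,0],0],
    [[1.9,9,0],0],
    [[1.6,8,0],0],
    [[0,0,-1.5],0],
    [[0,0,-1.5],0],
    [[0,0,-0.5],0],
    [[0,0,-0.5],0],
    [[0,0,0],0]
  ]
}}

```text
time: 37.95
tool_pos: [490.5, -298.5, 153.9]
orientation: [3.141, 0.001, -1.779]
wrist_force: [1.2, 1.7, 1.6]
grip_width: 0.194
```

>>> {"method": "arm_command", "body": {
  "targets": [
    [[0.5,2.5,0],0],
    [[0.6,3,0],0],
    [[0.6,3,0],0],
    [[0.6,3,0],0],
    [[0.6,3,0],0],
    [[0.6,3,0],0],
    [[0.6,3,0],0],
    [[0.6,3,0],0],
    [[0,0,0],0]
  ]
}}

```text
time: 38.7
tool_pos: [495.6, -274.6, 154.2]
orientation: [-3.141, -0.0, -1.778]
wrist_force: [0.4, -1.4, 3.8]
grip_width: 0.196
```

>>> {"method": "arm_command", "body": {
  "targets": [
    [[0.3,1.5,0],0],
    [[0.3,1.5,0],0],
    [[0,0,0],0]
  ]
}}

```text
time: 38.95
tool_pos: [496.2, -272.3, 154.3]
orientation: [-3.14, -0.001, -1.778]
wrist_force: [0.2, -2.0, 4.6]
grip_width: 0.197
```

>>> {"method": "arm_command", "body": {
  "targets": [
    [[0.3,1.5,0],0],
    [[0.3,1.5,0],0],
    [[0,0,0],0]
  ]
}}

```text
time: 39.2
tool_pos: [496.8, -269.5, 154.4]
orientation: [-3.14, -0.001, -1.778]
wrist_force: [-0.8, -2.5, 6.3]
grip_width: 0.201
```

>>> {"method": "arm_command", "body": {
  "targets": [
    [[0.3,1.5,0],0],
    [[0.3,1.5,0],0],
    [[0,0,0],0]
  ]
}}

```text
time: 39.45
tool_pos: [497.5, -266.6, 154.4]
orientation: [-3.14, -0.001, -1.778]
wrist_force: [-0.7, -3.4, 6.5]
grip_width: 0.198
```

>>> {"method": "arm_command", "body": {
  "targets": [
    [[0.3,1.5,0],0],
    [[0.3,1.5,0],0],
    [[0,0,0],0]
  ]
}}

```text
time: 39.7
tool_pos: [498.2, -263.8, 154.5]
orientation: [-3.14, -0.002, -1.778]
wrist_force: [-1.0, -3.3, 5.5]
grip_width: 0.199
```

>>> {"method": "arm_command", "body": {
  "targets": [
    [[0.3,1.5,0],0],
    [[0.3,1.5,0],0],
    [[0,0,0],0]
  ]
}}

```text
time: 39.95
tool_pos: [498.8, -260.9, 154.5]
orientation: [-3.139, -0.002, -1.778]
wrist_force: [-1.0, -3.5, 6.1]
grip_width: 0.196
```

>>> {"method": "arm_command", "body": {
  "targets": [
    [[0.3,1.5,0],0],
    [[0.3,1.5,0],0],
    [[0,0,0],0]
  ]
}}

```text
time: 40.2
tool_pos: [499.5, -258.1, 154.6]
orientation: [-3.139, -0.002, -1.778]
wrist_force: [0.3, -4.7, 6.4]
grip_width: 0.197
```

>>> {"method": "arm_command", "body": {
  "targets": [
    [[0.2,1,0],0],
    [[0.2,1,0],0],
    [[0.2,1,0],0],
    [[0,0,0],0]
  ]
}}

```text
time: 40.53
tool_pos: [500.0, -256.8, 154.7]
orientation: [-3.138, -0.006, -1.776]
wrist_force: [-2.3, -10.0, 5.3]
grip_width: 0.194
```

>>> {"method": "arm_command", "body": {
  "targets": [
    [[0.2,1,0],0],
    [[0.2,1,0],0],
    [[0.2,1,0],0],
    [[0.2,1,0],0],
    [[0,0,0],0]
  ]
}}

```text
time: 40.95
tool_pos: [501.0, -254.0, 154.9]
orientation: [-3.137, -0.007, -1.776]
wrist_force: [-3.0, -10.8, 5.1]
grip_width: 0.195
```

>>> {"method": "arm_command", "body": {
  "targets": [
    [[0.2,1,0],0],
    [[0.2,1,0],0],
    [[0,0,0],0],
    [[0,0,0],0]
  ]
}}

```text
time: 41.28
tool_pos: [501.6, -252.2, 154.9]
orientation: [-3.137, -0.008, -1.776]
wrist_force: [-3.3, -11.9, 5.9]
grip_width: 0.193
```

>>> {"method": "arm_command", "body": {
  "targets": [
    [[-0.4,-2,0],0],
    [[-0.8,-4,0],0],
    [[-1.2,-6,0],0],
    [[-1.6,-8,0],0],
    [[-2,-10,0],0],
    [[-2,-10,0],0],
    [[-2,-10,5],0],
    [[-2,-10,15],0],
    [[0,-5,15],0],
    [[0,0,0],0],
    [[0,0,0],0]
  ]
}}

```text
time: 42.2
tool_pos: [488.3, -313.5, 188.8]
orientation: [3.142, -0.0, -1.779]
wrist_force: [-0.6, -0.3, -1.6]
grip_width: 0.191
```

```bash
python3 - <<'E'
from h import *
np.set_printoptions(precision=2,suppress=True)
a=grab('wrist','w5.png')['frame'];s=sense(); print(s['tool_pos'],s['orientation'],s['wrist_force'])
b=load('w2.png')['frame']
t=cv2.resize(grab('top','t5.png')['frame'][165:265,150:250],(270,270),interpolation=cv2.INTER_CUBIC)
c=lambda f:cv2.resize(f[240:420,200:360],(240,270))
cv2.imwrite('pics/m5.png',np.hstack([c(b),c(a),t]))
E
```

```text
[ 487.95 -312.65  188.13] [ 3.14  0.   -1.78] [-0.57  0.7  -1.76]
```

View pics/m5.png

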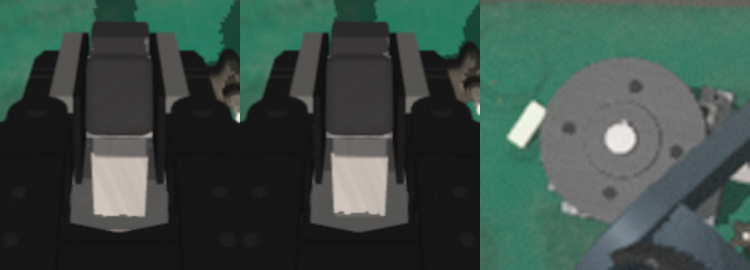

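>>> {"method": "arm_command", "body": {
  "targets": [
    [[3,-15,0],-2],
    [[5,-24,0],-2],
    [[6,-28,0],-2],
    [[6,-28,0],-2.2],
    [[4,-20,0],0],
    [[2,-12,0],0],
    [[0,0,-15],0],
    [[0,0,-20],0],
    [[0,0,-20],0],
    [[0,0,-10],0],
    [[0,0,-4],0],
    [[0,0,0],0]
  ]
}}

```text
time: 43.3
tool_pos: [514.0, -439.0, 118.2]
orientation: [3.138, 0.002, -1.921]
wrist_force: [-0.2, -0.2, -1.6]
grip_width: 0.197
```

>>> {"method": "arm_command", "body": {
  "targets": [
    [[0,0,-1],0],
    [[0,0,-1],0],
    [[0,0,0],0]
  ]
}}

```text
time: 43.55
tool_pos: [515.1, -440.4, 118.9]
orientation: [-3.14, -0.001, -1.921]
wrist_force: [0.5, 1.2, -1.1]
grip_width: 0.193
```

>>> {"method": "arm_command", "body": {
  "targets": [
    [[0,0,-1],0],
    [[0,0,-0.7],0],
    [[0,0,-0.5],0],
    [[0,0,0],0]
  ]
}}

```text
time: 43.88
tool_pos: [514.8, -440.3, 116.4]
orientation: [-3.141, -0.0, -1.921]
wrist_force: [-0.6, 0.3, 0.8]
grip_width: 0.199
```

>>> {"method": "arm_command", "body": {
  "targets": [
    [[0,0,-0.5],0],
    [[0,0,0],0]
  ]
}}

```text
time: 44.05
tool_pos: [514.8, -440.4, 116.4]
orientation: [-3.141, -0.0, -1.921]
wrist_force: [-0.5, 0.7, 5.1]
grip_width: 0.195
```

>>> {"method": "arm_command", "body": {
  "targets": [
    [[0,0,0],0],
    [[0,0,0],0],
    [[0,0,0],0],
    [[0,0,0],0],
    [[0,0,0],0],
    [[0,0,0],0],
    [[0,0,5],0],
    [[0,0,15],0],
    [[0,0,25],0],
    [[0,0,30],0],
    [[0,0,30],0],
    [[0,0,30],0]
  ],
  "hand": 1
}}

```text
time: 45.05
tool_pos: [514.5, -439.9, 251.7]
orientation: [3.141, 0.0, -1.921]
wrist_force: [-0.1, -0.3, 0.5]
grip_width: 1.001
```

```bash
python3 - <<'E'
from h import *
a=grab('wrist','w6.png')['frame'];s=sense(); print(s['tool_pos'],s['grip_width'],s['time'])
b=grab('side','s6.png')['frame'][190:300,190:300]
t=grab('top','t6.png')['frame'][165:265,150:250]
r=lambda f:cv2.resize(f,(300,300),interpolation=cv2.INTER_CUBIC)
cv2.imwrite('pics/m6.png',np.hstack([r(b),r(t),cv2.resize(a,(200,300))]))
E
```

```text
[ 516.70157994 -442.24828899  259.14332726] 1.0016345509111269 45.1
```

View pics/m6.png

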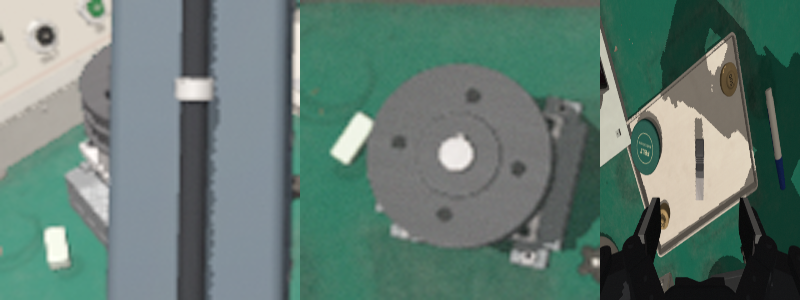

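```bash
python3 - <<'E'
from h import *
a,b=[load(n)['frame'][200:290,200:290] for n in('side0.png','s6.png')]
r=lambda f:cv2.resize(f,(390,390),interpolation=cv2.INTER_CUBIC)
cv2.imwrite('pics/m7.png',np.hstack([r(a),r(b)]))
d=load('s6.png');C=np.array([523,-148.2]);ex=np.array([.979,-.2045]);ey=np.array([.2045,.979])
for x,y in((-50,57),(50,57),(-50,-57)):
  for z in(60,68): p=C+x*ex+y*ey; print(x,y,z,(proj(d,[*p,z])-200)*390/90)
E
```

```text
-50 57 60 [173.78783323 292.718578  ]
-50 57 68 [172.65669404 282.17166969]
50 57 60 [ 84.85147192 195.02402205]
50 57 68 [ 83.42806124 184.65603528]
-50 -57 60 [344.5271386  209.53903727]
-50 -57 68 [344.13835666 199.09781249]
```

View pics/m7.png

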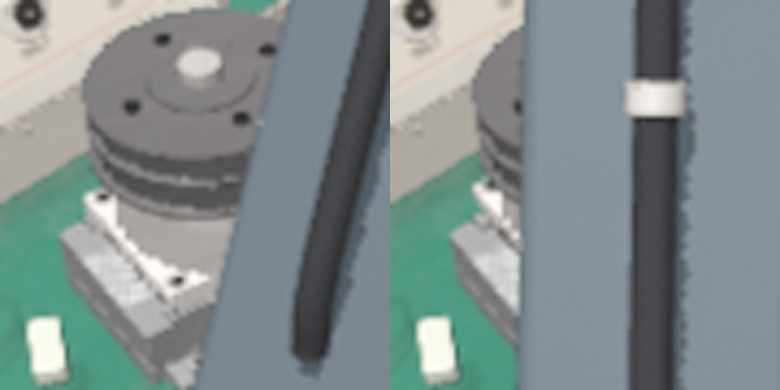

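>>> {"method": "arm_command", "body": {
  "targets": [
    [[0,0,0],0],
    [[0,0,0],0],
    [[0,0,0],0],
    [[0,0,0],0]
  ]
}}

```text
time: 45.53
tool_pos: [514.2, -439.6, 248.6]
orientation: [3.139, 0.002, -1.921]
wrist_force: [0.7, 0.2, -0.7]
grip_width: 1.0
```

```bash
python3 -c "
from h import *
order.close_job(); print(sense()['time'])"
```

```text
the job is handed in; nothing more can be done
the job is handed in; nothing more can be done
```

I prised the cover up in five insertions by turns (right, left, right, left, right), then put the wedge back in the tray where it came from and handed the job in at about 45.5 s. Because the move commands cannot lean the tool, I gripped the handle near its top, which kept the vertical gripper's body out and near the pulley's top. The wrist force stayed under about 20 N and showed no sign of touching the pulley.

- **Left end:** the side camera shows the cover's left rear corner about 8–9 mm higher than at the start. Going by how far the wedge went in, I expected about 8 mm.
- **Right end:** I did not see this end, because the arm hid it from the side camera. From wedge depth and contact force I estimate about 8 mm (9.2 mm by blade thickness, less the give).
- **Tilt:** the final angle was not measured directly. From the two ends I estimate well under 2 degrees, and under about 3 degrees throughout.
- **Disagreement:** the first contact depths at the two ends differed by about 4 mm. I took this as a 2 mm error in the housing centre. If it was the left end sinking instead, both ends should still be more than 6 mm up.
- **Wedge and bystanders:** before-and-after pictures show the wedge had not slipped in the grip. The last pictures show it standing in the tray with the gripper clear, and the weights, tin and rubber stick in place. The star knob was only partly in the last picture, but looked in place there.

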